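# Pack the marking kit

## Task

Pack the marking kit: put the small varnish bottle (upright), the loupe (as it stands), the smaller of the two label bundles and the eraser each into its own recess of the low kit tray, lying flat on the recess floor and not on its edge. The smaller round recess is for the bottle, the larger round one for the loupe, the larger rectangle for the bundle and the smaller one for the eraser. The capped sample vial and the larger label bundle do not belong to the kit: leave them standing and lying where they are.

Things in the scene. Friction and masses are not known exactly. Their poses are not given: they have to be found in the camera images.
- bottle: small bottle with a narrow tall cap, standing: clear glass body 30 mm diameter up to 40 mm height, white cap 16 mm diameter from there to 69 mm. Loose. Origin: centre of its underside, z up
- loupe: stand loupe, a black ring 38 mm diameter and 20 mm high with a lens in it, standing on the table. Loose. Origin: centre of its underside, z up
- small_bundle: the smaller banded bundle of white label slips, 41 x 59 x 11 mm, lying flat. Loose. Origin: centre of its underside; x across its 41 mm, y along its 59 mm, z up
- eraser: eraser in a card sleeve, 20 x 46 x 12 mm, lying flat. Loose. Origin: centre of its underside; x across its 20 mm, y along its 46 mm, z up
- vial: sample vial, standing, does not belong to the kit: clear wall 26 mm diameter, white push cap 28 mm wide, 52 mm high (the cap is nearly as wide as the vial, unlike the bottle's). Loose. Origin: centre of its underside, z up
- large_bundle: the larger banded bundle of white label slips, 48 x 65 x 13 mm, lying flat, does not belong to the kit. Loose. Origin: centre of its underside; x across its 48 mm, y along its 65 mm, z up
- nest_bottle: dark grey plastic insert for the bottle, 82.5 x 64.5 x 6 mm, fixed; round recess of 46 mm diameter (the smaller round one), pale floor, 3 mm deep, in its middle. Origin: centre of its underside; recess floor at z = 3, top at z = 6 mm (9 over the table); x along its long side, z up. The 4 inserts lie edge to edge, two by two in any order, in a low wooden tray (rim 6 mm wide, top 10 mm over the table)
- nest_loupe: dark grey plastic insert for the loupe, 82.5 x 64.5 x 6 mm, fixed; round recess of 56 mm diameter (the larger round one), pale floor, 3 mm deep, in its middle. Origin: centre of its underside; recess floor at z = 3, top at z = 6 mm (9 over the table); x along its long side, z up. The 4 inserts lie edge to edge, two by two in any order, in a low wooden tray (rim 6 mm wide, top 10 mm over the table)
- nest_labels: dark grey plastic insert for the smaller label bundle, 82.5 x 64.5 x 6 mm, fixed; rectangular recess of 73 mm along x and 55 mm along y (the larger rectangle), pale floor, 3 mm deep, in its middle. Origin: centre of its underside; recess floor at z = 3, top at z = 6 mm (9 over the table); x along its long side, z up. The 4 inserts lie edge to edge, two by two in any order, in a low wooden tray (rim 6 mm wide, top 10 mm over the table)
- nest_eraser: dark grey plastic insert for the eraser, 82.5 x 64.5 x 6 mm, fixed; rectangular recess of 62 mm along x and 36 mm along y (the smaller rectangle), pale floor, 3 mm deep, in its middle. Origin: centre of its underside; recess floor at z = 3, top at z = 6 mm (9 over the table); x along its long side, z up. The 4 inserts lie edge to edge, two by two in any order, in a low wooden tray (rim 6 mm wide, top 10 mm over the table)
Mind the look-alikes: they are no part of the job. Leave any orange look-alike of the loupe alone.

How it is judged:
By the outcome, as a careful person would: the job done as asked, in the order asked, and still so for the second after the job is handed in, with the robot touching nothing.
It also fails if it takes over 93 s, if anything falls off the work surface, if the arm or the gripper's body presses on something with over 40 N, if the wrist force passes 120 N, or if a joint passes its speed limit or range.

## Robot

A 6-joint arm with a two-finger parallel gripper is mounted at the origin on a cart in front of the work surface, level with it; the furniture and walls round the work are solid. World frame = base frame: x ahead of the robot, y to its left, z up, the work surface at z = 0. Lengths are in m, angles in rad, forces in N, time in s.
With the tool pointing down it reaches from about 0.35 to 0.975 m from the base axis. Payload 4.9 kg.
Tool frame: the origin (TCP) lies midway between the tips of the shut fingers; the grasp point (between the pads) lies 19 mm behind it (manip.tcp_to_grasp is the z of the grasp point in the tool frame, in m); z points along the fingers, y is the line along which they close (so a half turn about z gives the same grasp; the last joint's range is limited). The gripper opens to 85 mm and grips with 20 to 120 N. Pads are 22 mm wide; open, the fingers measure 114 mm over their backs; the gripper's body (76 mm by 85 mm) begins 54 mm behind the grasp point. The pads swing forward as they close: fully open they stand 13 mm farther back than shut.
Start: joints at [-1.282, 0.053, 1.613, -0, 1.476, -0.119], TCP at [0.248, -0.574, 0.207] pointing down, gripper open.
Joint ranges: [-3.01, 3.01], [-1.01, 2.22], [0.06, 2.58], [-1.02, 4.17], [0.09, 2.62], [-3.14, 3.14]. Speed limits (rad/s): [2.57, 2.57, 3.14, 3.14, 3.14, 3.14].

## Interface

Orientations are given as a 3x3 rotation matrix whose columns are the frame's x, y, z axes.
In Python, from cell import manip gives the robot as it stands.
- The arm moves only by the tool drive_tool, never from a script. Its argument "deltas" is a list that holds one entry, the list of rows, each a list of 7 numbers: the shift along the tool's x, y, z in m, then the turn, a rotation vector about the tool's x, y, z in rad, then the closure, from -1 (fully open) to 1 (shut), so that 0 is half open. In form: [[[tx, ty, tz, ax, ay, az, fingers], ...]]. A call has 1 to 10 rows; each row is the pose to reach, as a shift and turn from the pose commanded when the call began, along the tool's axes at that moment; what a row does not reach only later rows make up. A row lasts 1/10 s, in which the tool goes at most 50 mm and 8.59 degrees, less where a joint would pass 70% of its speed; a pose out of reach is approached as far as the arm can. A call with a gripper value outside its range is refused whole. The fingers move at their own pace and stop on an object; "squeeze" is the grip in N (left out, the last holds). Time passes only in rows, so rows that repeat a pose let the fingers close. It gives the time, the measured TCP pose, the force, the opening and the grip force at its end, in the units of the state.
- manip.get_state(): the state, without advancing time (a new reading comes with each control period).
- manip.snapshot(name): name is "side" or "top" or "wrist"; returns (picture, depth): 384x512x3 uint8, red, green, blue; 384x512 float32, m along the optical axis (not along the pixel's ray), 0 where there is no reading.
- manip.get_calibration(name): a dict with "fx", "fy", "cx", "cy" (pixels), "rvec" (rotation vector, rad) and "tvec" (3), from world to camera coordinates, as OpenCV has them; the wrist camera has in their place "mount" (4x4, takes a point from camera to tool coordinates, whose origin is the TCP and whose axes are the flange's). Camera axes: x right, y down, z forward; pixel columns grow to the right and rows downward; lengths in m; the calibration is good to about 2 mm. A picture is of the moment at which its call begins: read the wrist's pose just before it. get_calibration takes no time and is no camera call.
- manip.hand_in(): hands the job in; it is judged then, once.
Trained networks look in the newest picture that a camera, given by its name, has taken for a name from the list of things; names that differ only in an ending like _2 or _b are one class to them, and where a whole thing is asked for, a point or a joint stands for the part that bears it (a point fixed in the world has none). Each returns a list of dicts, best first, with "conf" (0 to 1); they miss things now and then, are a little off and sometimes report something else, mostly with a low value. They report only what shows in the picture. A call takes as long as a camera call. They do not tell look-alikes from the thing itself.
- manip.recognise(camera, query): "location" ([x, y, z] in m, in the coordinates of the camera as it stood for that picture, good to about 4 mm: the middle of the surface that is visible of it).
The state is a dict: "time": time; "joint_positions": joint angles; "dq": joint speeds; "joint_efforts": joint torques, N m; "tool_pos": TCP position; "tcp_rot": TCP orientation; "ft_force": force on the tool from outside, world axes, zero at the start; "torque": the same for the moment, N m; "opening": opening from 0.0 (shut) to 1.0 (fully open); "finger_force": force on a finger pad.
Only numpy, scipy, OpenCV 4.12 (cv2) and the standard library are available. Lean on these libraries where they do the work, as an engineer would, in place of code of your own. Each camera call takes 0.05 s, during which the arm holds its last target. There are 200 camera calls.

## Working session

There is one attempt and no reset: what is moved stays moved. The work goes in short steps, Python scripts to look and compute and a tool call to move; the robot and the scene stay as the last step left them, time stands still between calls to the robot, and variables do not carry over. Pictures are saved under pics/ and viewed, at most 14 in all, crops included, and the job is handed in when it is done.

Besides the shell and the picture viewer there is one more tool, called after "Emit:" as name([rows], argument=value, ...), one row to a line, values as JSON. drive_tool: Moves the arm, as the interface text tells. Its arguments: {"type":"object","properties":{"deltas":{"type":"array"},"squeeze":{"type":"number"}},"required":["deltas"]}

```bash
mkdir -p pics; cat > h.py <<'E'
import numpy as np, cv2
from cell import manip
def T(cam, st=None):
    c=manip.get_calibration(cam)
    if 'mount' in c:
        st=st or manip.get_state(); M=np.eye(4); M[:3,:3]=st['tcp_rot']; M[:3,3]=st['tool_pos']; return M@np.array(c['mount'])
    M=np.eye(4); M[:3,:3]=cv2.Rodrigues(np.array(c['rvec'],float))[0]; M[:3,3]=np.ravel(c['tvec']); return np.linalg.inv(M)
def cloud(cam,d,W):
    c=manip.get_calibration(cam); v,u=np.mgrid[:d.shape[0],:d.shape[1]]
    P=np.stack([(u-c['cx'])/c['fx']*d,(v-c['cy'])/c['fy']*d,d],-1)
    return P@W[:3,:3].T+W[:3,3]
def proj(cam,p,W):
    c=manip.get_calibration(cam); q=(np.asarray(p)-W[:3,3])@W[:3,:3]
    return [round(float(q[0]/q[2]*c['fx']+c['cx'])),round(float(q[1]/q[2]*c['fy']+c['cy']))]
def snap(cam,name):
    W=T(cam); im,d=manip.snapshot(cam); cv2.imwrite(f'pics/{name}.png',im[...,::-1]); np.savez(f'pics/{name}.npz',im=im,d=d,W=W); return im,d,W
NAMES="bottle loupe small_bundle eraser vial large_bundle nest_bottle nest_loupe nest_labels nest_eraser".split()
E
python3 - <<'E'
from h import *
s=manip.get_state(); print(s['time'],s['tool_pos'],np.round(s['tcp_rot'],3).tolist(),manip.tcp_to_grasp)
for cam in ('top','side'):
    im,d,W=snap(cam,cam+'0')
    print(cam,W.round(2).tolist())
    for n in NAMES:
        for r in manip.recognise(cam,n)[:3]:
            p=W[:3,:3]@np.array(r['location'])+W[:3,3]; print(n,round(r['conf'],2),p.round(3),proj(cam,p,W))
a=cv2.imread('pics/top0.png');cv2.imwrite('pics/top0b.png',cv2.resize(a,(800,600),interpolation=cv2.INTER_CUBIC))
E
```

```text
0.0 [ 0.2476977  -0.57307469  0.20564941] [[0.918, 0.397, -0.001], [0.397, -0.918, 0.002], [0.0, -0.002, -1.0]] -0.0187
top [[0.03, -0.98, 0.19, 0.29], [-1.0, -0.03, -0.01, -0.23], [0.01, -0.18, -0.98, 1.03], [0.0, 0.0, 0.0, 1.0]]
bottle 0.58 [0.44  0.001 0.036] [153, 215]
loupe 0.76 [ 0.538 -0.043  0.018] [177, 175]
loupe 0.67 [ 0.385 -0.052  0.022] [176, 241]
loupe 0.39 [ 0.494 -0.451  0.052] [356, 196]
small_bundle 0.65 [ 0.352 -0.298  0.012] [285, 259]
eraser 0.71 [ 0.629 -0.089  0.008] [199, 139]
vial 0.51 [ 0.491 -0.452  0.054] [357, 197]
vial 0.16 [0.439 0.002 0.035] [152, 215]
large_bundle 0.89 [ 0.406 -0.379  0.011] [321, 237]
nest_bottle 0.6 [ 0.44  -0.214  0.011] [249, 220]
nest_loupe 0.58 [ 0.481 -0.163  0.009] [228, 201]
nest_labels 0.82 [ 0.509 -0.266  0.006] [273, 191]
nest_eraser 0.89 [ 0.549 -0.216  0.013] [252, 173]
side [[-1.0, 0.01, -0.05, 0.54], [0.05, 0.6, -0.8, 0.47], [0.02, -0.8, -0.59, 0.56], [0.0, 0.0, 0.0, 1.0]]
bottle 0.75 [0.444 0.01  0.034] [294, 284]
loupe 0.83 [ 0.539 -0.039  0.017] [235, 270]
loupe 0.64 [ 0.388 -0.049  0.013] [320, 266]
small_bundle 0.69 [ 0.349 -0.292  0.013] [318, 186]
eraser 0.77 [ 0.626 -0.085  0.013] [188, 254]
vial 0.73 [ 0.497 -0.442  0.039] [250, 143]
large_bundle 0.72 [ 0.413 -0.367  0.009] [286, 169]
nest_bottle 0.69 [ 0.443 -0.217  0.011] [280, 208]
nest_loupe 0.72 [ 0.486 -0.172  0.01 ] [261, 222]
nest_eraser 0.75 [ 0.549 -0.219  0.008] [230, 209]
```

View pics/top0b.png

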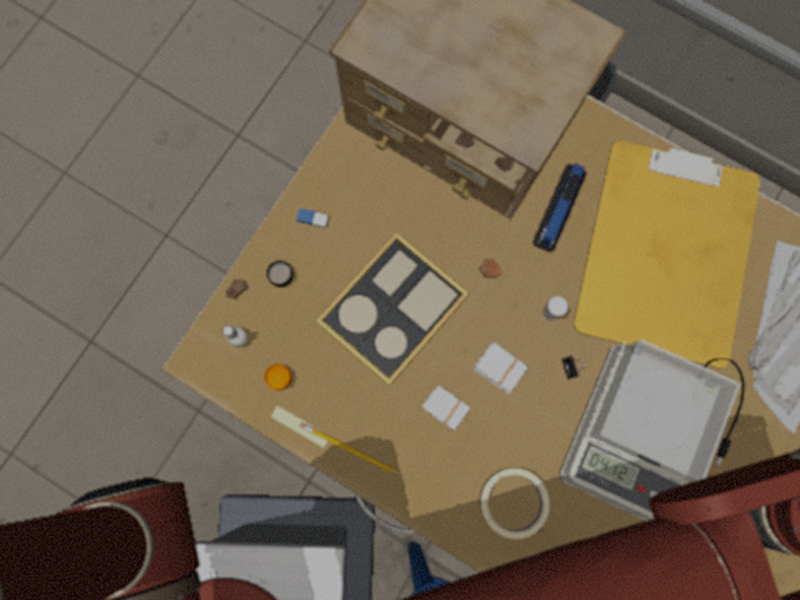

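View pics/side0.png

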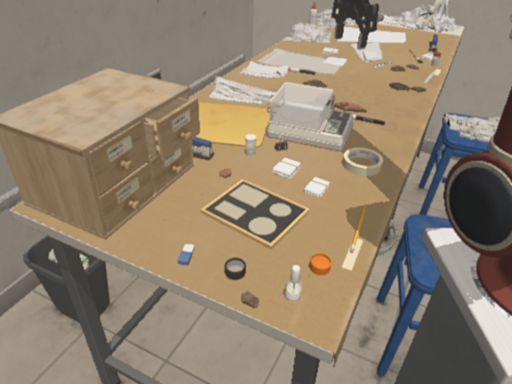

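The top view shows the black loupe at (280,273), the orange look-alike at (278,376), the bottle at (236,335), the eraser at (312,218), the small bundle at (446,407), the large bundle at (501,367), the vial at (556,307) and the tray around (392,308). The side view agrees, with the loupe at (235,268) and the bottle at (294,284). Next I move the wrist camera over the bottle side.

Emit:
drive_tool([
  [[0.2, -0.17, -0.1, 0, 0, 0, -1], [0.4, -0.34, -0.1, 0, 0, 0, -1], [0.4, -0.34, -0.1, 0, 0, 0, -1], [0.4, -0.34, -0.1, 0, 0, 0, -1], [0.4, -0.34, -0.1, 0, 0, 0, -1], [0.4, -0.34, -0.1, 0, 0, 0, -1], [0.4, -0.34, -0.1, 0, 0, 0, -1], [0.4, -0.34, -0.1, 0, 0, 0, -1], [0.4, -0.34, -0.1, 0, 0, 0, -1], [0.4, -0.34, -0.1, 0, 0, 0, -1]],
])

```text
time: 2.1
tool_pos: [0.4653, -0.1322, 0.3017]
tcp_rot: [[0.918, 0.396, 0.001], [0.396, -0.918, -0.001], [0.001, 0.001, -1.0]]
ft_force: [2.0, -0.9, -0.2]
opening: 1.0
finger_force: 0.0
```

```bash
python3 - <<'E'
from h import *
s=manip.get_state(); print(s['time'],s['tool_pos'],np.round(s['tcp_rot'],3).tolist(),s['joint_positions'])
c=manip.get_calibration('wrist'); print({k:np.round(v,3).tolist() for k,v in c.items()})
im,d,W=snap('wrist','w1')
for n in NAMES:
    for r in manip.recognise('wrist',n)[:2]:
        p=W[:3,:3]@np.array(r['location'])+W[:3,3]; print(n,round(r['conf'],2),p.round(3),proj('wrist',p,W))
# top/side blobs above table
for cam in ('top','side'):
    z=np.load(f'pics/{cam}0.npz'); P=cloud(cam,z['d'],z['W'])
    t=P[(abs(P[...,0]-.48)<.25)&(abs(P[...,1]+.2)<.3)&(abs(P[...,2])<.02)&(z['d']>0)]
    print(cam,'table z med',np.median(t[:,2]))
E
```

```text
2.1 [ 0.4653388  -0.13219983  0.3016652 ] [[0.918, 0.396, 0.001], [0.396, -0.918, -0.001], [0.001, 0.001, -1.0]] [-4.30769106e-01 -3.31235594e-01  1.80417828e+00 -3.72762572e-05
  1.66743691e+00  7.32344624e-01]
{'fx': 267.439, 'fy': 267.439, 'cx': 254.431, 'cy': 188.835, 'mount': [[0.0, -0.948, -0.318, 0.081], [1.0, 0.0, -0.0, 0.0], [0.0, -0.318, 0.948, -0.168], [0.0, 0.0, 0.0, 1.0]]}
bottle 0.6 [0.446 0.002 0.036] [172, 130]
loupe 0.95 [ 0.536 -0.05   0.017] [224, 89]
loupe 0.93 [ 0.383 -0.053  0.017] [194, 175]
eraser 0.56 [ 0.629 -0.091  0.013] [272, 40]
vial 0.75 [ 0.355 -0.293  0.007] [308, 234]
vial 0.69 [ 0.495 -0.443  0.043] [426, 208]
large_bundle 0.78 [ 0.408 -0.373  0.01 ] [358, 227]
nest_loupe 0.94 [ 0.485 -0.163  0.014] [275, 146]
nest_loupe 0.51 [ 0.508 -0.273  0.002] [337, 158]
nest_labels 0.96 [ 0.509 -0.272  0.002] [336, 157]
nest_eraser 0.69 [ 0.487 -0.16   0.011] [274, 144]
nest_eraser 0.65 [ 0.548 -0.217  0.011] [320, 124]
top table z med 0.0026549764356805783
side table z med 0.0020163907364064704
```

View pics/w1.png

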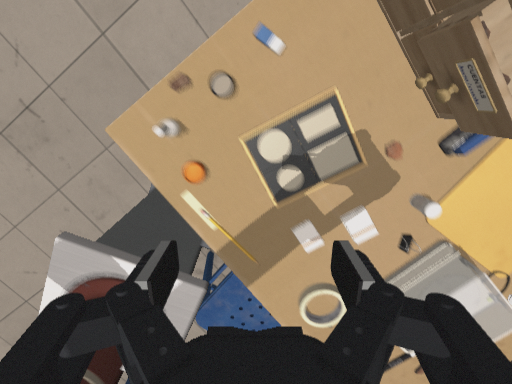

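The wrist view shows the loupe (222,84), orange ring (195,171), bottle (168,128), eraser (269,38), all four recesses and both bundles. The picture is slightly blurred. I'll take a still picture and segment it on known planes.

```bash
cat >> h.py <<'E'
def toplane(cam,uv,W,z):
    c=manip.get_calibration(cam); uv=np.asarray(uv,float)
    r=np.c_[(uv[:,0]-c['cx'])/c['fx'],(uv[:,1]-c['cy'])/c['fy'],np.ones(len(uv))]@W[:3,:3].T
    return (W[:3,3]+r*((z-W[2,3])/r[:,2])[:,None])[:,:2]
def ortho(cam,im,W,z,x0,y0,x1,y1,res=.0005):
    # rows: x decreasing downward, cols: y decreasing rightward
    xs=np.arange(x1,x0,-res); ys=np.arange(y1,y0,-res); X,Y=np.meshgrid(xs,ys,indexing='ij')
    c=manip.get_calibration(cam); q=(np.stack([X,Y,np.full_like(X,z)],-1)-W[:3,3])@W[:3,:3]
    return cv2.remap(im,(q[...,0]/q[...,2]*c['fx']+c['cx']).astype('f4'),(q[...,1]/q[...,2]*c['fy']+c['cy']).astype('f4'),cv2.INTER_LINEAR)
def rect(P,):
    (cx,cy),(w,h),a=cv2.minAreaRect((P*1000).astype('f4'))
    if w<h: w,h,a=h,w,a+90
    return np.round([cx,cy,w,h,(a+90)%180-90],1)   # mm, deg of long side in world
E
python3 - <<'E'
from h import *
im,d,W=snap('wrist','w2'); P=cloud('wrist',d,W)
print(manip.get_state()['tool_pos'])
g=im.min(2)
for name,cam in (('wrist','w2'),('top','top0')):
    z=np.load(f'pics/{cam}.npz'); im,d,W=z['im'],z['d'],z['W']
    O=ortho(name,im,W,.006,.32,-.48,.68,.04,.001); cv2.imwrite(f'pics/o_{cam}.png',O[...,::-1])
    hs=cv2.cvtColor(O,cv2.COLOR_RGB2HSV)
    for lab,m in (('pale',(hs[...,1]<85)&(hs[...,2]>125)),('blue',(hs[...,0]>95)&(hs[...,0]<130)&(hs[...,1]>90)),('dark',(hs[...,2]<75))):
        n,L,S,C=cv2.connectedComponentsWithStats(m.astype('u1'))
        for i in range(1,n):
            if 120<S[i,4]<8000:
                r,c=np.nonzero(L==i); print(name,lab,S[i,4],rect(np.c_[.68-r*.001,.04-c*.001]))
E
```

```text
[ 0.4644673  -0.13504473  0.30067665]
wrist pale 4459 [606.2  21.8 164.   53.4 -30. ]
wrist pale 562 [628.6 -90.3  48.6  22.   76.9]
wrist pale 170 [ 611.7 -453.6   24.3    8.7  -28.1]
wrist pale 2303 [ 546.4 -218.3   63.1   37.4  -39.1]
wrist pale 809 [538.3 -47.2  31.8  31.1 -45. ]
wrist pale 3895 [ 505.7 -268.6   72.2   54.8  -39.1]
wrist pale 2508 [ 481.8 -165.6   56.3   55.5   26.6]
wrist pale 464 [ 492.8 -458.1   44.8   30.1   84.6]
wrist pale 1578 [ 440.5 -216.    44.5   43.1  -45. ]
wrist pale 877 [437.1  15.3  43.4  30.9 -63.4]
wrist pale 3582 [ 407.9 -378.7   73.9   52.7   55.9]
wrist pale 2597 [ 348.9 -299.2   65.5   43.5   56.7]
wrist pale 752 [336.   19.5  41.   32.  -90. ]
wrist pale 784 [325.  -76.   58.1  19.7  63.4]
wrist blue 434 [630.2 -80.   23.9  18.7  77.5]
wrist blue 772 [ 618.7 -471.6   48.9   22.3  -15.9]
wrist dark 3071 [655.  -18.5 117.   50.  -90. ]
wrist dark 141 [ 630.  -467.6   23.8   10.5  -20.6]
wrist dark 745 [ 610.9 -441.    50.    39.9   19.4]
wrist dark 559 [ 507.  -294.6   93.    49.3    1.3]
wrist dark 2943 [ 446.  -215.    88.7   74.2  -39.4]
w
[... 482 characters left out ...]
 55.2  -39.3]
top pale 828 [ 506.5 -462.    31.8   31.8   45. ]
top pale 2449 [ 483.5 -165.5   55.    55.   -90. ]
top pale 1668 [ 442.5 -215.5   45.3   45.3   45. ]
top pale 666 [447.2  15.   35.8  28.3  28.6]
top pale 3720 [ 410.5 -377.2   70.2   55.5   56.3]
top pale 2726 [ 350.2 -298.3   63.    45.5   56.3]
top pale 811 [324.7 -74.2  57.1  21.1  62. ]
top blue 1474 [ 637.1 -460.7   78.9   22.1  -22.8]
top blue 369 [631.7 -78.8  21.2  17.8  78.7]
top dark 165 [ 672.5 -389.5   17.    15.   -90. ]
top dark 1530 [ 637.2 -457.4   95.6   34.2  -22.3]
top dark 7275 [ 496.3 -216.3  162.8  127.2  -38.9]
top dark 218 [531.9 -56.2  34.8  15.2 -41.3]
top dark 215 [ 413.5 -474.    31.    10.     0. ]
```

View pics/o_w2.png

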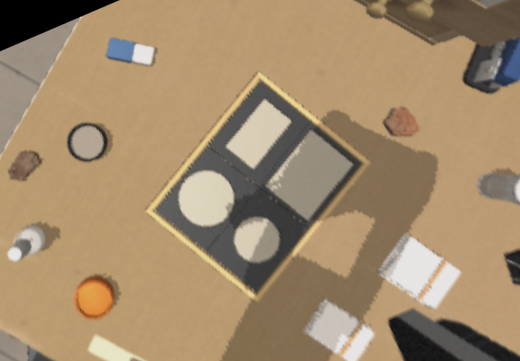

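The orthophoto at z = 6 mm shows the four recesses with the expected sizes, and wrist and top agree within 2 mm. Next I refine the bottle from its cap and the loupe from its rim.

```bash
python3 - <<'E'
from h import *
for name,cam in (('wrist','w2'),('top','top0'),('side','side0')):
    z=np.load(f'pics/{cam}.npz'); im,d,W=z['im'],z['d'],z['W']; P=cloud(name,d,W)
    for lab,(x,y),lo,hi in (('cap',(.443,.006),.055,.08),('capside',(.443,.006),.044,.08),('loupe',(.538,-.048),.012,.03),('eraser',(.628,-.09),.007,.02),('small',(.349,-.299),.006,.02)):
        q=P[(np.hypot(P[...,0]-x,P[...,1]-y)<.045)&(P[...,2]>lo)&(P[...,2]<hi)&(d>0)]
        if len(q)>5: print(name,lab,len(q),'mid',((q.min(0)+q.max(0))/2*1e3).round(1),'mean',(q.mean(0)*1e3).round(1),'zmax',q[:,2].max().round(4),rect(q[:,:2]))
    print(W[:3,3].round(3))
    O=ortho(name,im,W,.02,.49,-.1,.59,0); 
    g=cv2.GaussianBlur(O,(5,5),0); m=(g.max(2)<90).astype('u1')
    n,L,S,C=cv2.connectedComponentsWithStats(m); 
    for i in range(1,n):
        if S[i,4]>300:
            r,c=np.nonzero(L==i); (a,b),R=cv2.minEnclosingCircle(np.c_[.59-r*.0005,-c*.0005].astype('f4')*1000); print(name,'ring',S[i,4],round(a,1),round(b,1),round(R,1))
    O2=ortho(name,im,W,.069,.40,-.04,.50,.06) 
    cv2.imwrite(f'pics/c_{name}.png',np.hstack([cv2.resize(k,(300,300))[...,::-1] for k in (O,O2)]))
cv2.imwrite('pics/c.png',np.vstack([cv2.imread(f'pics/c_{n}.png') for n in ('wrist','top')]))
E
```

```text
wrist cap 96 mid [442.5   7.6  63.2] mean [443.5   6.5  66.5] zmax 0.0713 [442.5   7.5  13.6  12.4  43. ]
wrist capside 123 mid [442.7   7.5  57.7] mean [444.1   6.1  62.8] zmax 0.0713 [443.1   7.3  14.1  13.2  26.2]
wrist loupe 496 mid [538.6 -47.9  18. ] mean [538.7 -47.6  17.5] zmax 0.0234 [538.5 -47.7  37.4  36.8 -23.2]
wrist eraser 433 mid [628.2 -90.5  10.9] mean [627.9 -89.8  11.7] zmax 0.0148 [628.  -90.5  45.7  19.6  78. ]
wrist small 560 mid [ 349.4 -297.8    9.8] mean [ 351.  -297.4   10.5] zmax 0.0135 [ 350.6 -297.9   58.9   39.5   56. ]
[ 0.539 -0.103  0.468]
wrist ring 1094 538.0 -49.0 19.3
top cap 45 mid [443.    8.   63.8] mean [441.9   7.5  66.5] zmax 0.0725 [442.3   8.1  13.4  12.5 -38.4]
top capside 54 mid [442.7   7.9  58.5] mean [441.8   6.8  63.6] zmax 0.0725 [442.6   7.9  14.   12.7 -35.9]
top loupe 222 mid [539.8 -46.6  18.2] mean [539.3 -46.7  18.7] zmax 0.0242 [539.4 -46.7  37.4  36.1  47.3]
top eraser 168 mid [619.6 -94.5  12.2] mean [628.1 -89.4  12.8] zmax 0.0173 [619.5 -94.3  64.3  43.5  89. ]
top small 459 mid [ 352.  -297.3   11.9] mean [ 350.8 -297.    11.1] zmax 0.0177 [ 352.1 -292.4   72.2   71.2   18.5]
[ 0.291 -0.234  1.027]
top ring 2022 537.6 -49.7 21.2
side cap 91 mid [443.9   8.1  63. ] mean [444.2  10.2  64.9] zmax 0.0707 [443.5   8.7  13.1  12.1  37.4]
side capside 135 mid [443.5   8.1  57.4] mean [444.3  10.9  60. ] zmax 0.0707 [443.5   8.8  13.2  12.2  37.2]
side loupe 337 mid [540.3 -48.4  17.9] mean [540.  -46.9  17.8] zmax 0.0237 [540.2 -47.6  37.1  37.  -55.1]
side eraser 206 mid [630.  -89.5  11. ] mean [629.4 -87.8  12.1] zmax 0.0148 [629.9 -90.   46.6  20.1  79.3]
side small 277 mid [ 352.5 -298.6   10.5] mean [ 352.2 -296.8   11.1] zmax 0.0144 [ 351.2 -299.5   60.8   39.    54.7]
[0.542 0.465 0.558]
side ring 2676 540.2 -40.0 24.7
```

View pics/c.png

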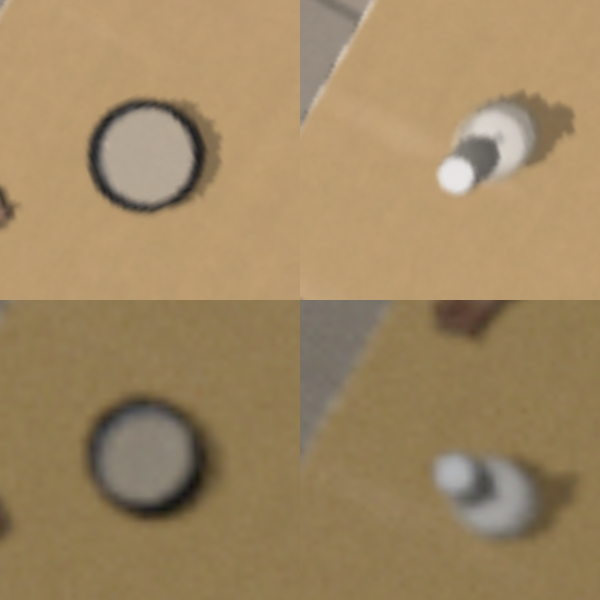

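Bottle at (0.4425, 0.008), loupe at (0.5385, -0.048); all cameras agree. Going over the bottle.

Emit:
drive_tool([
  [[0.036, -0.14, 0.15, 0, 0, 0, -1], [0.036, -0.14, 0.15, 0, 0, 0, -1], [0.036, -0.14, 0.15, 0, 0, 0, -1], [0.036, -0.14, 0.15, 0, 0, 0, -1], [0.036, -0.14, 0.15, 0, 0, 0, -1], [0.036, -0.14, 0.18, 0, 0, 0, -1], [0.036, -0.14, 0.2, 0, 0, 0, -1], [0.036, -0.14, 0.2, 0, 0, 0, -1], [0.036, -0.14, 0.2, 0, 0, 0, -1], [0.036, -0.14, 0.2, 0, 0, 0, -1]],
], squeeze=30)

```text
time: 3.7
tool_pos: [0.4438, 0.008, 0.103]
tcp_rot: [[0.918, 0.396, 0.003], [0.396, -0.918, -0.001], [0.003, 0.002, -1.0]]
ft_force: [-0.1, -0.8, -0.5]
opening: 0.999
finger_force: 0.0
```

Emit:
drive_tool([
  [[-0.001, 0, 0.04, 0, 0, 0, -1], [-0.001, 0, 0.07, 0, 0, 0, -1], [-0.001, 0, 0.085, 0, 0, 0, -1], [-0.001, 0, 0.093, 0, 0, 0, -1], [-0.001, 0, 0.093, 0, 0, 0, 0.2], [-0.001, 0, 0.093, 0, 0, 0, 1], [-0.001, 0, 0.093, 0, 0, 0, 1], [-0.001, 0, 0.093, 0, 0, 0, 1], [-0.001, 0, 0.093, 0, 0, 0, 1], [-0.001, 0, 0.093, 0, 0, 0, 1]],
])

```text
time: 4.7
tool_pos: [0.4422, 0.0084, 0.0089]
tcp_rot: [[0.918, 0.397, 0.002], [0.397, -0.918, 0.0], [0.002, 0.0, -1.0]]
ft_force: [-0.5, 2.0, 4.9]
opening: 0.215
finger_force: 26.8
```

```bash
python3 - <<'E'
from h import *
s=manip.get_state(); print(s['opening'],s['finger_force'],s['ft_force'])
a,d,W=snap('side','s2'); b,_,_=snap('wrist','w3')
a=cv2.resize(a[220:340,220:380],(512,384),interpolation=cv2.INTER_CUBIC)
cv2.imwrite('pics/v1.png',cv2.resize(np.hstack([a,b])[...,::-1],(800,300)))
E
```

```text
0.21507248536584148 26.79480839520693 [-0.48007588  2.04693021  4.94420109]
```

View pics/v1.png

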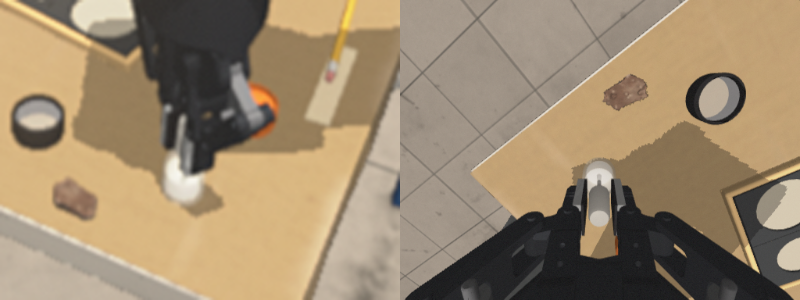

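The fingers hold the glass body with the cap between them, about 12 mm above the table. The bottle looks upright. Lifting and carrying.

Emit:
drive_tool([
  [[0, 0, -0.03, 0, 0, 0, 1], [0, 0, -0.06, 0, 0, 0, 1], [-0.09, 0.205, -0.06, 0, 0, 0, 1], [-0.09, 0.205, -0.06, 0, 0, 0, 1], [-0.09, 0.205, -0.06, 0, 0, 0, 1], [-0.09, 0.205, -0.06, 0, 0, 0, 1], [-0.09, 0.205, -0.06, 0, 0, 0, 1], [-0.09, 0.205, -0.06, 0, 0, 0, 1], [-0.09, 0.205, -0.06, 0, 0, 0, 1], [-0.09, 0.205, -0.06, 0, 0, 0, 1]],
])

```text
time: 5.8
tool_pos: [0.4398, -0.2145, 0.0673]
tcp_rot: [[0.918, 0.398, -0.001], [0.398, -0.918, 0.001], [-0.001, -0.001, -1.0]]
ft_force: [0.3, 1.0, -0.3]
opening: 0.21
finger_force: 25.8
```

```bash
python3 - <<'E'
from h import *
s=manip.get_state(); print(s['tool_pos'],s['opening'],s['ft_force'])
a,d,W=snap('side','s3'); b,_,_=snap('wrist','w4')
a=cv2.resize(a[130:250,200:360],(512,384),interpolation=cv2.INTER_CUBIC)
cv2.imwrite('pics/v2.png',cv2.resize(np.hstack([a,b])[...,::-1],(800,300)))
E
```

```text
[ 0.43976378 -0.21449386  0.06732952] 0.21047995874568196 [ 0.3175702   0.96372567 -0.3029741 ]
```

View pics/v2.png

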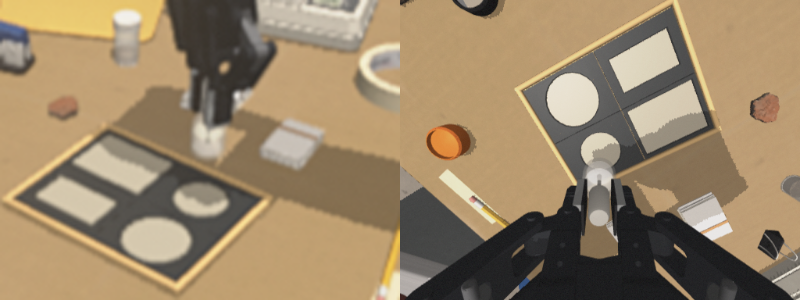

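The bottle is held upright, over the smaller round recess (600,150 in the right half). Lowering.

Emit:
drive_tool([
  [[0.001, 0.002, 0.02, 0, 0, 0, 1], [0.001, 0.002, 0.035, 0, 0, 0, 1], [0.001, 0.002, 0.045, 0, 0, 0, 1], [0.001, 0.002, 0.05, 0, 0, 0, 1], [0.001, 0.002, 0.05, 0, 0, 0, 1], [0.001, 0.002, 0.05, 0, 0, 0, 1]],
])

```text
time: 6.5
tool_pos: [0.4423, -0.2171, 0.0185]
tcp_rot: [[0.918, 0.397, 0.001], [0.397, -0.918, -0.001], [0.0, 0.001, -1.0]]
ft_force: [0.9, 0.0, -0.6]
opening: 0.214
finger_force: 25.8
```

Emit:
drive_tool([
  [[0, 0, 0.002, 0, 0, 0, 1], [0, 0, 0.0035, 0, 0, 0, 1], [0, 0, 0.0035, 0, 0, 0, 1], [0, 0, 0.0035, 0, 0, 0, 0.4], [0, 0, 0.0035, 0, 0, 0, -0.2], [0, 0, 0.0035, 0, 0, 0, -0.4], [0, 0, 0.0035, 0, 0, 0, -0.4], [0, 0, 0.0035, 0, 0, 0, -0.4]],
])

```text
time: 7.3
tool_pos: [0.4418, -0.217, 0.0144]
tcp_rot: [[0.918, 0.397, -0.0], [0.397, -0.918, 0.0], [-0.0, -0.0, -1.0]]
ft_force: [0.0, -0.2, 0.2]
opening: 0.699
finger_force: 0.0
```

Emit:
drive_tool([
  [[0, 0, -0.05, 0, 0, 0, -0.4], [0, 0, -0.1, 0, 0, 0, -0.4], [0, 0, -0.13, 0, 0, 0, -1], [0.156, -0.117, -0.13, 0, 0, -0.478, -1], [0.156, -0.117, -0.13, 0, 0, -0.478, -1], [0.156, -0.117, -0.13, 0, 0, -0.478, -1], [0.156, -0.117, -0.13, 0, 0, -0.478, -1], [0.156, -0.117, -0.13, 0, 0, -0.478, -1], [0.156, -0.117, -0.13, 0, 0, -0.478, -1], [0.156, -0.117, -0.1, 0, 0, -0.478, -1]],
])

```text
time: 8.3
tool_pos: [0.5419, -0.0493, 0.1188]
tcp_rot: [[0.633, 0.774, 0.009], [0.774, -0.633, -0.003], [0.004, 0.009, -1.0]]
ft_force: [0.5, -0.6, -0.2]
opening: 1.002
finger_force: 0.0
```

```bash
python3 - <<'E'
from h import *
s=manip.get_state(); print(s['tool_pos'],np.degrees(np.arctan2(s['tcp_rot'][1][0],s['tcp_rot'][0][0])))
for name in ('wrist','side'):
    im,d,W=snap(name,name+'5'); P=cloud(name,d,W)
    for lab,(x,y),lo,hi in (('cap',(.4415,-.216),.06,.09),('loupe',(.538,-.048),.012,.03)):
        q=P[(np.hypot(P[...,0]-x,P[...,1]-y)<.04)&(P[...,2]>lo)&(P[...,2]<hi)&(d>0)]
        if len(q)>5: print(name,lab,len(q),'mid',((q.min(0)+q.max(0))/2*1e3).round(1),'mean',(q.mean(0)*1e3).round(1),'zmax',q[:,2].max().round(4),rect(q[:,:2]))
E
```

```text
[ 0.54190376 -0.04928125  0.11879589] 50.717773021033835
wrist loupe 1022 mid [538.8 -47.2  17.4] mean [539.  -46.9  17.6] zmax 0.0225 [539.  -47.   37.3  37.2 -83.3]
side cap 39 mid [ 442.2 -218.    68.9] mean [ 441.9 -215.7   71.1] zmax 0.0768 [ 442.2 -218.4   13.2    8.5  -79.2]
side loupe 331 mid [540.3 -47.9  18.1] mean [540.  -46.9  18. ] zmax 0.024 [540.  -47.6  37.8  36.5  55.4]
```

View pics/wrist5.png

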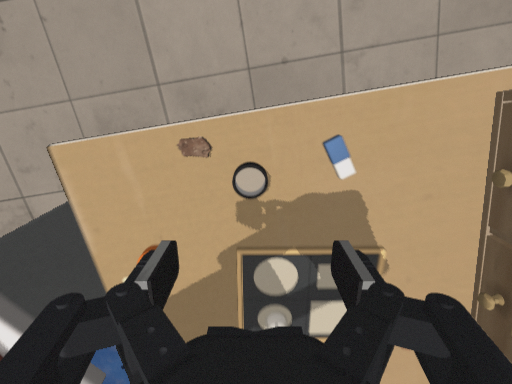

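The bottle stands in its recess (cap at (275,315), height 75 mm as it should be). The loupe is at (250,180) and clear. Descending on it.

Emit:
drive_tool([
  [[0, -0.003, 0.03, 0, 0, 0, -1], [0, -0.003, 0.07, 0, 0, 0, -1], [0, -0.003, 0.095, 0, 0, 0, -1], [0, -0.003, 0.108, 0, 0, 0, -1], [0, -0.003, 0.113, 0, 0, 0, -1], [0, -0.003, 0.113, 0, 0, 0, 0], [0, -0.003, 0.113, 0, 0, 0, 1], [0, -0.003, 0.113, 0, 0, 0, 1], [0, -0.003, 0.113, 0, 0, 0, 1], [0, -0.003, 0.113, 0, 0, 0, 1]],
])

```text
time: 9.4
tool_pos: [0.5368, -0.046, 0.0022]
tcp_rot: [[0.633, 0.775, 0.001], [0.775, -0.633, -0.0], [0.001, 0.001, -1.0]]
ft_force: [0.2, 0.8, -0.5]
opening: 0.146
finger_force: 0.0
```

```bash
python3 - <<'E'
from h import *
s=manip.get_state(); print(s['tool_pos'],s['opening'],s['finger_force'])
b,_,_=snap('wrist','w6'); a,d,W=snap('side','s6')
c=proj('side',s['tool_pos'],W); print(c)
a=cv2.resize(a[c[1]-60:c[1]+60,c[0]-80:c[0]+80],(512,384),interpolation=cv2.INTER_CUBIC)
cv2.imwrite('pics/v3.png',cv2.resize(np.hstack([a,b])[...,::-1],(800,300)))
E
```

```text
[ 0.53684784 -0.04595155  0.00215776] 0.14585516382858404 0.0
[237, 273]
```

View pics/v3.png

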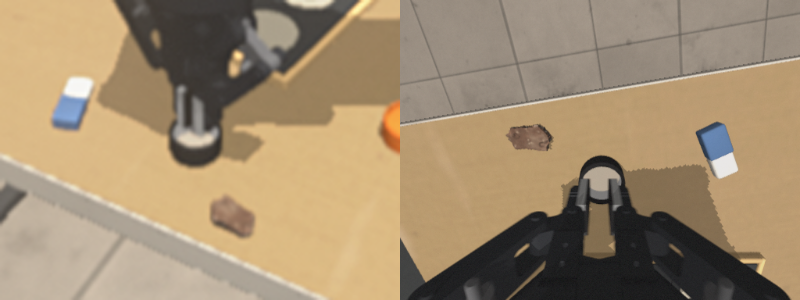

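The fingers have closed with no force and seem to sit at the loupe's near edge, or above it. I'll measure where the fingertips and the loupe really are from depth.

```bash
python3 - <<'E'
from h import *
s=manip.get_state(); R=np.array(s['tcp_rot']);t=np.array(s['tool_pos'])
for n,cam in (('w6','wrist'),('s6','side'),('w3','wrist')):
    z=np.load(f'pics/{n}.npz'); W=z['W']; P=cloud(cam,z['d'],W)
    if n=='w3': M=np.linalg.inv(np.array(manip.get_calibration('wrist')['mount'])); Q=(P-W[:3,3])@W[:3,:3]; Q=Q@np.linalg.inv(M)[:3,:3].T+np.linalg.inv(M)[:3,3]
    else: Q=(P-t)@R
    print(n,'tcp px',proj(cam,t,W))
    im=z['im']; m=(z['d']>0)&(np.abs(Q[...,0])<.035)&(np.abs(Q[...,1])<.04)&(Q[...,2]>-.08)&(Q[...,2]<.0)
    for a in np.arange(-.08,0,.008):
        q=Q[m&(Q[...,2]>=a)&(Q[...,2]<a+.008)]*1e3
        if len(q): print(round(a*1e3),len(q),'x',q[:,0].min().round(),q[:,0].max().round(),'y',np.percentile(q[:,1],[0,25,50,75,100]).round())
z=np.load('pics/w6.npz'); c=manip.get_calibration('wrist')
crop=z['im'][170:330,190:322]; cv2.imwrite('pics/v4.png',cv2.resize(crop[...,::-1],(660,600)[:2] if 0 else (495,600),interpolation=cv2.INTER_CUBIC))
E
```

```text
w6 tcp px [254, 223]
-80 2347 x -11.0 15.0 y [-40. -24.  -7.  25.  40.]
-72 881 x -8.0 15.0 y [-37. -15.  -7.  16.  37.]
-64 680 x -11.0 12.0 y [-19.  -7.   7.   8.  20.]
-56 485 x -10.0 12.0 y [-19. -11.  -6.  12.  20.]
-48 461 x -11.0 12.0 y [-19. -11.   7.  12.  20.]
-40 335 x -10.0 12.0 y [-19. -11.   7.  13.  20.]
-32 121 x -7.0 12.0 y [-16.  -7.   7.   8.  19.]
-24 834 x -17.0 19.0 y [-16.  -3.   2.   6.  22.]
-16 1088 x -17.0 19.0 y [-16.  -4.   2.   8.  20.]
-8 1575 x -35.0 35.0 y [-40. -28.  -4.  24.  40.]
s6 tcp px [237, 273]
-80 143 x -9.0 15.0 y [-36. -15.  -8.  13.  37.]
-72 63 x 1.0 14.0 y [-28. -10.   6.  10.  34.]
-64 55 x 2.0 13.0 y [-14.  -7.  -0.   6.  17.]
-56 61 x -3.0 12.0 y [-14. -12.  -3.   5.  18.]
-48 61 x -7.0 12.0 y [-15. -13.  -6.   5.  19.]
-40 63 x -7.0 13.0 y [-14. -10.  -4.   6.  18.]
-32 16 x 3.0 11.0 y [-10.  -6.   2.   6.  11.]
-24 104 x -14.0 19.0 y [-14.  -9.  -1.   9.  22.]
-16 132 x -15.0 19.0 y [-15.  -8.  -3.   7.  21.]
-8 431 x -35.0 35.0 y [-40. -25. -13.   6.  40.]
w3 tcp px [390, 126]
-80 2329 x -13.0 14.0 y [-40. -27. -10.  27.  40.]
-72 973 x -8.0 14.0 y [-39. -18.  11.  18.  39.]
-64 1319 x -11.0 12.0 y [-22.  -9.   1.   9.  23.]
-56 800 x -12.0 12.0 y [-23. -11.   0.  10.  23.]
-48 672 x -11.0 12.0 y [-22. -10.   1.  11.  23.]
-40 545 x -11.0 12.0 y [-22. -11.  -0.  10.  23.]
-32 556 x -11.0 13.0 y [-20.  -6.   0.   6.  21.]
-24 367 x -9.0 14.0 y [-13.  -5.   1.   6.  13.]
-16 254 x 4.0 15.0 y [-14.  -6.   0.   6.  14.]
-8 188 x 1.0 15.0 y [-14.  -7.  -0.   7.  15.]
```

View pics/v4.png

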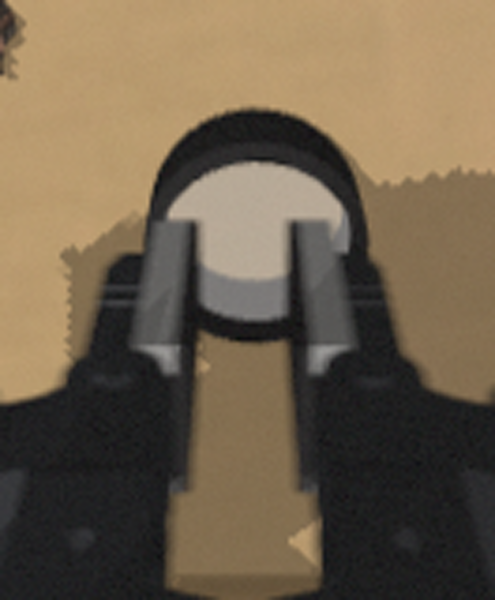

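The fingertips actually end about 29 mm behind the reported TCP. Both cameras show this, and it also explains why the bottle was held by its cap. I'll use tip z = TCP z + 29 mm, open, go lower and close on the loupe.

Emit:
drive_tool([
  [[0, 0.002, 0, 0, 0, 0, -0.5], [0, 0.002, 0, 0, 0, 0, -1], [0, 0.002, 0, 0, 0, 0, -1], [0, 0.002, 0, 0, 0, 0, -1], [0, 0.002, 0, 0, 0, 0, -1], [0, 0.002, 0.01, 0, 0, 0, -1], [0, 0.002, 0.018, 0, 0, 0, -1], [0, 0.002, 0.024, 0, 0, 0, -1], [0, 0.002, 0.024, 0, 0, 0, -1]],
])

```text
time: 10.4
tool_pos: [0.5364, -0.0468, -0.0244]
tcp_rot: [[0.633, 0.774, -0.003], [0.774, -0.633, 0.001], [-0.001, -0.003, -1.0]]
ft_force: [0.9, -0.5, -0.6]
opening: 1.0
finger_force: 0.0
```

Emit:
drive_tool([
  [[0, 0, 0, 0, 0, 0, 0], [0, 0, 0, 0, 0, 0, 1], [0, 0, 0, 0, 0, 0, 1], [0, 0, 0, 0, 0, 0, 1], [0, 0, 0, 0, 0, 0, 1], [0, 0, 0, 0, 0, 0, 1]],
])

```text
time: 11.0
tool_pos: [0.5385, -0.0473, -0.0219]
tcp_rot: [[0.633, 0.774, 0.001], [0.774, -0.633, -0.0], [0.001, 0.001, -1.0]]
ft_force: [0.1, -0.3, 2.5]
opening: 0.419
finger_force: 30.3
```

Emit:
drive_tool([
  [[0, 0, -0.03, 0, 0, 0, 1], [0, 0, -0.06, 0, 0, 0, 1], [-0.127, 0.0315, -0.06, 0, 0, 0, 1], [-0.127, 0.0315, -0.06, 0, 0, 0, 1], [-0.127, 0.0315, -0.06, 0, 0, 0, 1], [-0.127, 0.0315, -0.06, 0, 0, 0, 1], [-0.127, 0.0315, -0.06, 0, 0, 0, 1], [-0.127, 0.0315, -0.06, 0, 0, 0, 1]],
])

```text
time: 11.8
tool_pos: [0.482, -0.1648, 0.0372]
tcp_rot: [[0.632, 0.775, -0.0], [0.775, -0.632, 0.0], [0.0, -0.001, -1.0]]
ft_force: [-0.3, 0.6, -0.7]
opening: 0.424
finger_force: 30.2
```

Emit:
drive_tool([
  [[0, 0, 0.025, 0, 0, 0, 1], [0, 0, 0.042, 0, 0, 0, 1], [0, 0, 0.05, 0, 0, 0, 1], [0, 0, 0.052, 0, 0, 0, 1], [0, 0, 0.052, 0, 0, 0, 1], [0, 0, 0.052, 0, 0, 0, 0.2], [0, 0, 0.052, 0, 0, 0, -0.4], [0, 0, 0.052, 0, 0, 0, -0.4], [0, 0, 0.052, 0, 0, 0, -0.4]],
])

```text
time: 12.7
tool_pos: [0.4823, -0.1657, -0.014]
tcp_rot: [[0.633, 0.774, 0.001], [0.774, -0.633, -0.0], [0.0, 0.001, -1.0]]
ft_force: [0.0, -0.4, -0.8]
opening: 0.698
finger_force: 0.0
```

Emit:
drive_tool([
  [[0, 0, -0.05, 0, 0, 0, -0.4], [0, 0, -0.1, 0, 0, 0, -0.4], [0, 0, -0.125, 0, 0, 0, -0.4], [-0.1865, -0.018, -0.125, 0, 0, -0.094, -1], [-0.1865, -0.018, -0.125, 0, 0, -0.094, -1], [-0.1865, -0.018, -0.125, 0, 0, -0.094, -1], [-0.1865, -0.018, -0.125, 0, 0, -0.094, -1], [-0.1865, -0.018, -0.1, 0, 0, -0.094, -1], [-0.1865, -0.018, -0.075, 0, 0, -0.094, -1], [-0.1865, -0.018, -0.075, 0, 0, -0.094, -1]],
])

```text
time: 13.7
tool_pos: [0.3476, -0.2965, 0.057]
tcp_rot: [[0.558, 0.83, -0.005], [0.83, -0.558, 0.005], [0.002, -0.007, -1.0]]
ft_force: [-0.2, 0.2, -0.6]
opening: 1.002
finger_force: 0.0
```

```bash
python3 - <<'E'
from h import *
s=manip.get_state(); print(s['tool_pos'],np.degrees(np.arctan2(s['tcp_rot'][1][0],s['tcp_rot'][0][0])))
for name in ('wrist','top'):
    im,d,W=snap(name,name+'7'); P=cloud(name,d,W)
    for lab,(x,y),lo,hi,r in (('cap',(.4415,-.216),.06,.09,.04),('loupe',(.4826,-.1656),.015,.035,.03),('small',(.35,-.298),.0065,.018,.042)):
        q=P[(np.hypot(P[...,0]-x,P[...,1]-y)<r)&(P[...,2]>lo)&(P[...,2]<hi)&(d>0)]
        if len(q)>5: print(name,lab,len(q),'mean',(q.mean(0)*1e3).round(1),'zmax',q[:,2].max().round(4),rect(q[:,:2]))
E
```

```text
[ 0.34758945 -0.29647745  0.0570324 ] 56.06853824270589
wrist cap 889 mean [ 440.1 -218.4   72.8] zmax 0.077 [ 441.2 -218.1   13.8   13.5  -59.1]
wrist small 2866 mean [ 350.6 -296.7   10.6] zmax 0.0135 [ 350.  -297.9   57.5   39.6   56.4]
top cap 40 mean [ 442.1 -217.1   73.6] zmax 0.0778 [ 442.5 -217.    12.6   12.4  -35.7]
top loupe 232 mean [ 483.6 -165.2   24.2] zmax 0.0309 [ 483.7 -164.7   36.8   36.5    2. ]
top small 10 mean [ 352.2 -266.6    9.8] zmax 0.0133 [ 356.2 -264.9   22.9    4.    15.2]
```

View pics/wrist7.png

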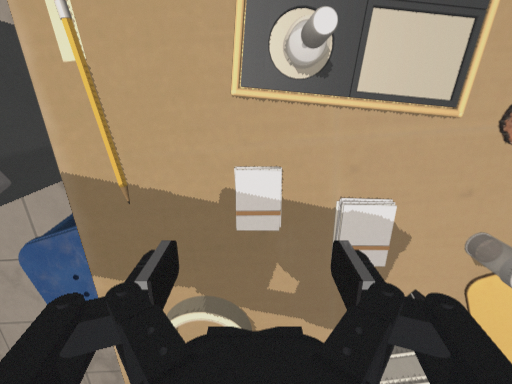

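The bottle stands in its recess (300,42) and the top camera measures the loupe in its own. The small bundle at (258,198) is centred between the fingers, and the large one is clear of them. Descending.

Emit:
drive_tool([
  [[0, 0.001, 0.03, 0, 0, 0, -1], [0, 0.001, 0.055, 0, 0, 0, -1], [0, 0.001, 0.072, 0, 0, 0, -1], [0, 0.001, 0.08, 0, 0, 0, -1], [0, 0.001, 0.084, 0, 0, 0, -1], [0, 0.001, 0.084, 0, 0, 0, -1]],
])

```text
time: 14.4
tool_pos: [0.3514, -0.2996, -0.0227]
tcp_rot: [[0.557, 0.831, 0.001], [0.831, -0.557, -0.001], [-0.0, 0.001, -1.0]]
ft_force: [0.3, 0.6, 0.5]
opening: 0.999
finger_force: 0.0
```

Emit:
drive_tool([
  [[0, 0, 0, 0, 0, 0, 0], [0, 0, 0, 0, 0, 0, 1], [0, 0, 0, 0, 0, 0, 1], [0, 0, 0, 0, 0, 0, 1], [0, 0, 0, 0, 0, 0, 1], [0, 0, 0, 0, 0, 0, 1]],
])

```text
time: 15.0
tool_pos: [0.3514, -0.2997, -0.0227]
tcp_rot: [[0.557, 0.83, 0.001], [0.83, -0.557, -0.001], [-0.0, 0.001, -1.0]]
ft_force: [-1.0, 1.2, 6.1]
opening: 0.463
finger_force: 31.0
```

Gripped, but 4 mm higher than intended. I'll reopen and go lower for a firmer hold.

Emit:
drive_tool([
  [[0, 0, 0, 0, 0, 0, -0.3], [0, 0, 0, 0, 0, 0, -0.3], [0, 0, 0, 0, 0, 0, -0.3], [0, 0, 0.004, 0, 0, 0, -0.3], [0, 0, 0.004, 0, 0, 0, -0.3], [0, 0, 0.004, 0, 0, 0, 1], [0, 0, 0.004, 0, 0, 0, 1], [0, 0, 0.004, 0, 0, 0, 1], [0, 0, 0.004, 0, 0, 0, 1]],
])

```text
time: 15.9
tool_pos: [0.3519, -0.3004, -0.0258]
tcp_rot: [[0.557, 0.83, 0.002], [0.83, -0.557, -0.002], [-0.001, 0.002, -1.0]]
ft_force: [-1.3, 1.1, 8.5]
opening: 0.464
finger_force: 34.9
```

Emit:
drive_tool([
  [[0, 0, -0.03, 0, 0, 0, 1], [0, 0, -0.08, 0, 0, 0, 1], [0, 0, -0.08, 0, 0, -0.15, 1], [0.113, 0.11, -0.08, 0, 0, -1.477, 1], [0.113, 0.11, -0.08, 0, 0, -1.477, 1], [0.113, 0.11, -0.08, 0, 0, -1.477, 1], [0.113, 0.11, -0.08, 0, 0, -1.477, 1], [0.113, 0.11, -0.08, 0, 0, -1.477, 1], [0.113, 0.11, -0.08, 0, 0, -1.477, 1], [0.113, 0.11, -0.08, 0, 0, -1.477, 1]],
])

```text
time: 16.9
tool_pos: [0.505, -0.2661, 0.0518]
tcp_rot: [[-0.578, 0.816, -0.001], [0.816, 0.578, 0.001], [0.001, -0.0, -1.0]]
ft_force: [0.2, -0.2, -1.1]
opening: 0.465
finger_force: 30.8
```

```bash
python3 - <<'E'
from h import *
s=manip.get_state(); R=np.array(s['tcp_rot']); print(s['tool_pos'],R.round(3).tolist(),s['opening'])
rot=np.radians(140.8); G=np.array([[np.cos(rot),np.sin(rot),0],[np.sin(rot),-np.cos(rot),0],[0,0,-1]])
print('shift',(R.T@(np.array([.5065,-.2683,s['tool_pos'][2]])-s['tool_pos'])).round(4),'turn',cv2.Rodrigues(R.T@G)[0].ravel().round(3))
E
```

```text
[ 0.50504169 -0.26612023  0.05184045] [[-0.578, 0.816, -0.001], [0.816, 0.578, 0.001], [0.001, -0.0, -1.0]] 0.4649176632533663
shift [-0.0026 -0.0001 -0.    ] turn [-0.    -0.001 -0.271]
```

Emit:
drive_tool([
  [[-0.0025, 0, 0.02, 0, 0, -0.271, 1], [-0.0025, 0, 0.03, 0, 0, -0.271, 1], [-0.0025, 0, 0.04, 0, 0, -0.271, 1], [-0.0025, 0, 0.05, 0, 0, -0.271, 1], [-0.0025, 0, 0.05, 0, 0, -0.271, 1], [-0.0025, 0, 0.05, 0, 0, -0.271, 1]],
])

```text
time: 17.5
tool_pos: [0.5065, -0.2685, 0.0023]
tcp_rot: [[-0.77, 0.638, -0.0], [0.638, 0.77, 0.0], [0.0, -0.0, -1.0]]
ft_force: [-0.8, -0.2, -0.3]
opening: 0.469
finger_force: 30.8
```

```bash
python3 - <<'E'
from h import *
s=manip.get_state(); R=np.array(s['tcp_rot']); t=np.array(s['tool_pos']); print(t,np.degrees(np.arctan2(R[1,0],R[0,0])))
for name in ('wrist','side'):
    im,d,W=snap(name,name+'8'); P=cloud(name,d,W); w=(im.min(2)>150)
    zb=t[2]+.0258+.011
    q=P[(np.hypot(P[...,0]-t[0],P[...,1]-t[1])<.042)&(abs(P[...,2]-zb)<.006)&(d>0)&w]
    print(name,zb,len(q), rect(q[:,:2]) if len(q)>5 else '',q[:,2].mean())
im=np.load('pics/wrist8.npz')['im'];cv2.imwrite('pics/v5.png',im[...,::-1])
E
```

```text
[ 0.50652251 -0.26850166  0.002332  ] 140.36502938797085
wrist 0.03913199774300074 5801 [ 506.1 -268.1   58.9   40.   -39.1] 0.03845259169776353
side 0.03913199774300074 181 [ 507.9 -268.5   56.5   38.4  -39.4] 0.039096500644845544
```

View pics/v5.png

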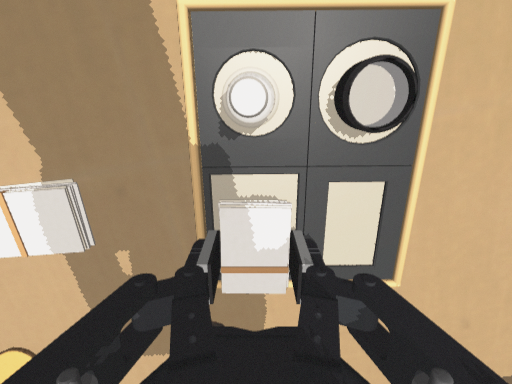

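The bundle is level and aligned over the larger rectangle (255,235). The bottle (248,97) and loupe (375,92) sit inside their recesses. Lowering and releasing.

Emit:
drive_tool([
  [[0, 0, 0.01, 0, 0, 0, 1], [0, 0, 0.018, 0, 0, 0, 1], [0, 0, 0.0215, 0, 0, 0, 1], [0, 0, 0.0215, 0, 0, 0, 1], [0, 0, 0.0215, 0, 0, 0, 1]],
])

```text
time: 18.1
tool_pos: [0.5064, -0.2684, -0.0195]
tcp_rot: [[-0.771, 0.637, -0.0], [0.637, 0.771, 0.0], [0.0, -0.0, -1.0]]
ft_force: [-0.4, 0.4, -0.0]
opening: 0.469
finger_force: 30.8
```

Emit:
drive_tool([
  [[0, 0, 0, 0, 0, 0, 0], [0, 0, 0, 0, 0, 0, -0.3], [0, 0, 0, 0, 0, 0, -0.3], [0, 0, -0.03, 0, 0, 0, -0.3], [0, 0, -0.08, 0, 0, 0, -0.3], [0.02, 0.215, -0.08, 0, 0, 1.098, -1], [0.02, 0.215, -0.08, 0, 0, 1.098, -1], [0.02, 0.215, -0.08, 0, 0, 1.098, -1], [0.02, 0.215, -0.08, 0, 0, 1.098, -1], [0.02, 0.215, -0.08, 0, 0, 1.098, -1]],
])

```text
time: 19.1
tool_pos: [0.6297, -0.0872, 0.0617]
tcp_rot: [[-0.161, 0.987, 0.001], [0.987, 0.161, 0.0], [0.0, 0.001, -1.0]]
ft_force: [-1.3, -0.7, -1.3]
opening: 1.003
finger_force: 0.0
```

Emit:
drive_tool([
  [[0, 0, 0, 0, 0, 0.36, -1], [0, 0, 0, 0, 0, 0.36, -1], [0, 0, 0, 0, 0, 0.36, -1], [0, 0, 0, 0, 0, 0.36, -1]],
])

```text
time: 19.5
tool_pos: [0.6282, -0.0899, 0.0613]
tcp_rot: [[0.193, 0.981, 0.0], [0.981, -0.193, 0.0], [0.0, 0.0, -1.0]]
ft_force: [0.7, -0.3, 0.8]
opening: 1.0
finger_force: 0.0
```

```bash
python3 - <<'E'
from h import *
s=manip.get_state(); R=np.array(s['tcp_rot']); t=np.array(s['tool_pos']); print(t,np.degrees(np.arctan2(R[1,0],R[0,0])))
im,d,W=snap('wrist','w9'); P=cloud('wrist',d,W)
q=P[(np.hypot(P[...,0]-.628,P[...,1]+.09)<.03)&(P[...,2]>.007)&(P[...,2]<.02)&(d>0)]
r=rect(q[:,:2]); print(r,q[:,2].mean())
a=np.radians(r[4]); G=np.array([[np.cos(a),np.sin(a),0],[np.sin(a),-np.cos(a),0],[0,0,-1]])
print('shift',(R.T@(np.array([r[0]/1e3,r[1]/1e3,t[2]])-t)).round(4),'turn',cv2.Rodrigues(R.T@G)[0].ravel().round(3))
im,d,W=snap('top','t9'); P=cloud('top',d,W)
q=P[(np.hypot(P[...,0]-.5065,P[...,1]+.268)<.042)&(P[...,2]>.0135)&(P[...,2]<.025)&(d>0)]; print('bundle',rect(q[:,:2]),q[:,2].mean(),np.percentile(q[:,2],[5,95]))
E
```

```text
[ 0.62824732 -0.08988993  0.06130241] 78.88381931187072
[628.6 -89.7  45.9  19.6  79.2] 0.011894235824626311
shift [0.0003 0.0003 0.    ] turn [ 0.    -0.    -0.006]
bundle [ 509.9 -271.8   73.6   72.5   88.4] 0.017407024845940512 [0.01432853 0.0205047 ]
```

Emit:
drive_tool([
  [[0, 0, 0.03, 0, 0, 0, -1], [0, 0, 0.06, 0, 0, 0, -1], [0, 0, 0.078, 0, 0, 0, -1], [0, 0, 0.0855, 0, 0, 0, -1], [0, 0, 0.0855, 0, 0, 0, 0], [0, 0, 0.0855, 0, 0, 0, 1], [0, 0, 0.0855, 0, 0, 0, 1], [0, 0, 0.0855, 0, 0, 0, 1], [0, 0, 0.0855, 0, 0, 0, 1], [0, 0, 0.0855, 0, 0, 0, 1]],
])

```text
time: 20.6
tool_pos: [0.6292, -0.0904, -0.0232]
tcp_rot: [[0.193, 0.981, 0.002], [0.981, -0.193, -0.001], [-0.0, 0.002, -1.0]]
ft_force: [-0.1, 0.2, 3.7]
opening: 0.224
finger_force: 30.2
```

Emit:
drive_tool([
  [[0, 0, -0.03, 0, 0, 0, 1], [0, 0, -0.08, 0, 0, 0, 1], [-0.141, -0.056, -0.08, 0, 0, -1.08, 1], [-0.141, -0.056, -0.08, 0, 0, -1.08, 1], [-0.141, -0.056, -0.08, 0, 0, -1.08, 1], [-0.141, -0.056, -0.08, 0, 0, -1.08, 1], [-0.141, -0.056, -0.08, 0, 0, -1.08, 1], [-0.141, -0.056, -0.08, 0, 0, -1.08, 1], [-0.141, -0.056, -0.08, 0, 0, -1.08, 1], [-0.141, -0.056, -0.08, 0, 0, -1.08, 1]],
])

```text
time: 21.6
tool_pos: [0.5456, -0.2176, 0.0552]
tcp_rot: [[-0.776, 0.63, -0.0], [0.63, 0.776, 0.0], [0.0, -0.0, -1.0]]
ft_force: [-0.6, -0.9, -0.3]
opening: 0.22
finger_force: 29.6
```

Emit:
drive_tool([
  [[0, 0, 0.02, 0, 0, -0.03, 1], [0, 0, 0.04, 0, 0, -0.03, 1], [0, 0, 0.055, 0, 0, -0.03, 1], [0, 0, 0.055, 0, 0, -0.03, 1]],
])

```text
time: 22.0
tool_pos: [0.5436, -0.2164, -0.0026]
tcp_rot: [[-0.793, 0.609, -0.005], [0.609, 0.793, 0.003], [0.006, -0.001, -1.0]]
ft_force: [-0.2, 1.0, -0.3]
opening: 0.228
finger_force: 29.6
```

```bash
python3 - <<'E'
from h import *
s=manip.get_state(); R=np.array(s['tcp_rot']); t=np.array(s['tool_pos']); print(t,np.degrees(np.arctan2(R[1,0],R[0,0])),s['opening'])
im,d,W=snap('wrist','w10'); P=cloud('wrist',d,W); zb=t[2]+.0232+.012
q=P[(np.hypot(P[...,0]-t[0],P[...,1]-t[1])<.03)&(abs(P[...,2]-zb)<.005)&(d>0)&(im.max(2)>110)]
print(rect(q[:,:2]),q[:,2].mean(),zb)
q=P[(np.hypot(P[...,0]-.5065,P[...,1]+.268)<.05)&(P[...,2]>.0135)&(P[...,2]<.022)&(d>0)&(im.min(2)>150)]; print('bundle',rect(q[:,:2]),np.percentile(q[:,2],[5,50,95]))
E
```

```text
[ 0.54364706 -0.21637032 -0.00258471] 142.44824121887774 0.22753803738739142
[ 544.8 -213.6   45.4   25.6  -37.9] 0.03254168991209746 0.03261529086086874
bundle [ 506.1 -267.7   57.6   39.9  -40.2] [0.01510528 0.01652994 0.01747682]
```

View pics/w10.png

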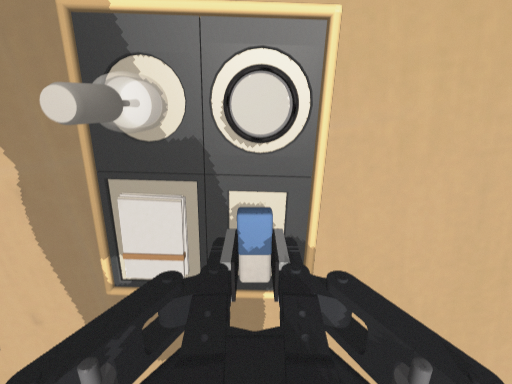

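All three packed items sit in their recesses: bottle (140,105), loupe (261,103), bundle (152,235). The eraser is over the smaller rectangle at (255,245), with a few mm to correct before release.

Emit:
drive_tool([
  [[-0.0035, 0.001, 0.003, 0, 0, 0.03, 1], [-0.0035, 0.001, 0.009, 0, 0, 0.03, 1], [-0.0035, 0.001, 0.0135, 0, 0, 0.03, 1], [-0.0035, 0.001, 0.0135, 0, 0, 0.03, 1], [-0.0035, 0.001, 0.0135, 0, 0, 0.03, 1]],
])

```text
time: 22.55
tool_pos: [0.5492, -0.2189, -0.0131]
tcp_rot: [[-0.774, 0.633, -0.0], [0.633, 0.774, 0.0], [0.0, -0.0, -1.0]]
ft_force: [0.2, 0.1, 0.7]
opening: 0.221
finger_force: 29.6
```

Emit:
drive_tool([
  [[0.002, 0, 0.002, 0, 0, 0, 1], [0.002, 0, 0.0035, 0, 0, 0, 1], [0.002, 0, 0.0035, 0, 0, 0, 1], [0.002, 0, 0.0035, 0, 0, 0, 0.5], [0.002, 0, 0.0035, 0, 0, 0, 0.15], [0.002, 0, 0.0035, 0, 0, 0, 0.15], [0.002, 0, -0.02, 0, 0, 0, 0.15], [0.002, 0, -0.06, 0, 0, 0, 0.15], [0.002, 0, -0.11, 0, 0, 0, 0.15], [0.002, 0, -0.15, 0, 0, 0, 0.15]],
])

```text
time: 23.55
tool_pos: [0.5484, -0.2176, 0.1399]
tcp_rot: [[-0.774, 0.633, 0.002], [0.633, 0.774, -0.0], [-0.002, 0.001, -1.0]]
ft_force: [0.1, -0.2, -0.4]
opening: 0.423
finger_force: 0.0
```

Emit:
drive_tool([
  [[0, 0, -0.06, 0, 0, 0, -1], [-0.1, -0.05, -0.06, 0, 0, 0, -1], [-0.1, -0.05, -0.06, 0, 0, 0, -1], [-0.1, -0.05, -0.06, 0, 0, 0, -1], [-0.1, -0.05, -0.06, 0, 0, 0, -1], [-0.1, -0.05, -0.06, 0, 0, 0, -1]],
])

```text
time: 24.15
tool_pos: [0.5931, -0.3186, 0.1961]
tcp_rot: [[-0.774, 0.633, -0.001], [0.633, 0.774, 0.002], [0.002, 0.001, -1.0]]
ft_force: [-0.3, 0.6, -0.2]
opening: 1.002
finger_force: 0.0
```

```bash
python3 - <<'E'
from h import *
s=manip.get_state(); print(s['time'],s['tool_pos'])
out=[]
for cam in ('wrist','side'):
    im,d,W=snap(cam,cam+'11'); P=cloud(cam,d,W)
    for lab,(x,y),lo,hi,r in (('cap',(.4415,-.216),.062,.09,.03),('loupe',(.4826,-.1656),.018,.035,.03),('bundle',(.5065,-.268),.0125,.025,.04),('eraser',(.5473,-.2178),.0125,.025,.032),('vial',(.497,-.443),.04,.06,.04),('large',(.408,-.377),.008,.02,.045)):
        q=P[(np.hypot(P[...,0]-x,P[...,1]-y)<r)&(P[...,2]>lo)&(P[...,2]<hi)&(d>0)]
        if len(q)>5: print(cam,lab,len(q),rect(q[:,:2]),np.percentile(q[:,2]*1e3,[5,50,95]).round(1))
    u,v=proj(cam,[.49,-.215,.01],W); h=100 if cam=='wrist' else 65; v0=max(0,min(384-2*h,v-h)); u0=max(0,min(512-2*h,u-h))
    out.append(cv2.resize(im[v0:v0+2*h,u0:u0+2*h],(400,400),interpolation=cv2.INTER_CUBIC))
cv2.imwrite('pics/final.png',np.hstack(out)[...,::-1])
E
```

```text
24.15 [ 0.59311305 -0.31862556  0.19613453]
wrist loupe 679 [ 488.8 -171.1   37.3   21.9   51.1] [20.8 23.3 27.2]
wrist bundle 1590 [ 505.5 -267.8   56.8   38.6  -39.9] [15.  16.6 18.1]
wrist eraser 653 [ 546.4 -217.3   45.3   19.7  -39.7] [15.9 17.9 19.4]
wrist vial 500 [ 494.2 -451.1   27.6   27.5  -18.7] [43.7 51.8 53.3]
wrist large 2081 [ 409.4 -377.3   62.6   46.3   55. ] [10.8 12.7 14.2]
side cap 57 [ 444.5 -217.2   12.8   10.9   10.8] [63.4 71.8 76.8]
side loupe 243 [ 484.6 -166.4   37.7   35.9   86.8] [19.8 24.1 27.8]
side bundle 321 [ 503.1 -274.8   57.4   56.   -39.7] [13.6 17.1 18.9]
side eraser 164 [ 544.8 -220.9   45.9   32.9  -39.5] [14.1 18.5 20.1]
side vial 93 [ 496.9 -452.7   27.6   27.3  -66.5] [41.9 51.8 54.3]
side large 304 [ 411.6 -379.1   65.8   46.5   54.3] [ 9.6 13.4 14.9]
```

View pics/final.png

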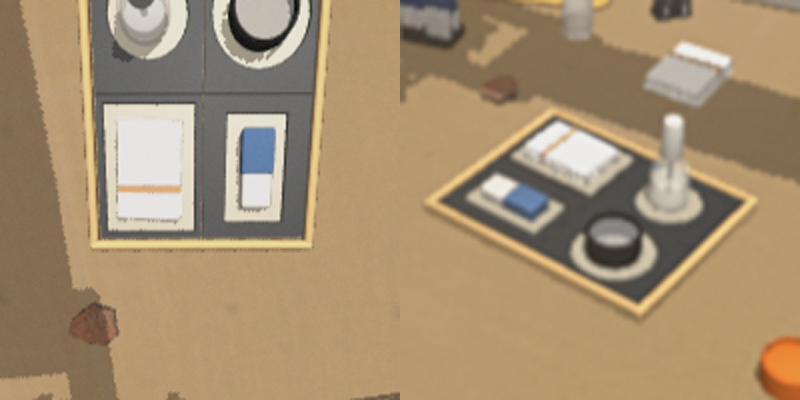

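Both views show all four items in their recesses: bundle (148,165), eraser (257,165), loupe (612,240), bottle (668,185). Their heights match lying flat, and the vial and large bundle have not moved. Handing in.

```bash
python3 -c "
from cell import manip
print(manip.hand_in())"
```

```text
the job is handed in; nothing more can be done
None
```

The kit is packed and handed in at 24 s: the bottle, loupe, small label bundle and eraser each sit flat in their own recess, and the vial, large bundle and orange look-alike were not touched.

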